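Find the swollen plaster slab by rocking a straightedge

TASK

One of the two plaster slabs has swollen in the middle: take the wooden-handled straightedge from its leaning rack, lay it gently along the centre of a slab, lined up with the slab's long side, let go, and press down on its left end and then on its right end with the shut fingertips to see whether it rocks. If it does not rock, carry it to the other slab and test that one. Once it has rocked both ways on the swollen slab, leave the straightedge lying level and centred there, and leave the mugs and other things around it where they are.

Things in the scene. Friction and masses are not known exactly. Their poses are not given: they have to be found in the camera images.
- straightedge: aluminium bar 165 mm (y) x 36 (x) x 8 thick with a wooden grip block on its middle: 70 mm (y) x 24 (x), from 8 to 44 mm above the underside; to be gripped across the 24 mm. Origin: centre of the underside, z up through the grip. Loose, 0.16 to 0.26 kg, balanced at its middle. Starts leaning 35 degrees on the rack: its z tilts towards the rack's -x, its y is level and along the rack's y.
- end_a (a point): middle of the straightedge's underside edge at its +y end, 82.5 mm from its origin. Centred on the swollen slab the bar lies level; 1 to 2 N down on an end, 65 mm from its middle, tips that end 5 mm down to the slab while the other rises 7 mm, and it falls back level when let go. On the flat slab it stays put.
- end_b (a point): middle of the straightedge's underside edge at its -y end, 82.5 mm from its origin
- slab_p: white plaster slab, fixed, 170 mm (its y) x 120 (x) x 30 high; origin: centre of its underside, z up, +y end to the robot's left. Either slab_p or slab_q, to be found out, is swollen: a flat band 28 mm wide (along y, centred, across its whole x) stands 5 mm proud (35 mm over the origin) and slopes down to 30 mm at 64 mm either side. The other's top is flat at 30 mm.
- slab_q: white plaster slab, fixed, 170 mm (its y) x 120 (x) x 30 high; origin: centre of its underside, z up, +y end to the robot's left. Either slab_p or slab_q, to be found out, is swollen: a flat band 28 mm wide (along y, centred, across its whole x) stands 5 mm proud (35 mm over the origin) and slopes down to 30 mm at 64 mm either side. The other's top is flat at 30 mm.
- rack: wooden rack, fixed, base 120 mm (x) x 200 (y), origin: centre of its underside. Two supports 58 mm either side of its middle carry the straightedge, whose underside's centre is 60 mm above the rack's origin; a lip holds its lower edge. The incline faces the rack's -x (the robot). The straightedge comes out along its own z, up and towards the robot.
- rack_rod (a point): middle of a steel rod 12 mm thick that runs along the rack's y, 184 mm long, above and behind the grip (16 mm to +x of and 252 mm above the rack's origin), on posts at its ends; it blocks a gripper that comes straight down
- mug_up: bystander: terracotta mug standing upright, 84 mm wide, 100 mm high, origin under its centre
- mug_down: bystander: terracotta mug standing foot up, 84 mm wide, 100 mm high, origin under its centre
- mug_grey: bystander: grey-glazed mug standing foot up, 84 mm wide, 100 mm high, origin under its centre
- jar: bystander: white lidded jar 68 mm wide, 85 mm high, origin under its centre
- tape: bystander: flat ring 96 mm across, 18 mm high, origin under its centre
- disc: bystander: terracotta disc 64 mm across, 8 mm thick, origin under its centre

How it is judged:
On the way, in this order (a step that is already met when the one before it is completed fails the run):
1. the straightedge lies level along the middle of the swollen slab, let go and at rest (((x of straightedge in the frame of slab_p between -0.035 and 0.035 m and y of straightedge in the frame of slab_p between -0.013 and 0.013 m and z of straightedge in the frame of slab_p between 0.033 and 0.039 m and angle between the y axis of straightedge and the y axis of slab_p, either way round below 0.15 rad and angle between straightedge's own z axis and vertical below 0.035 rad and contact force between straightedge and slab_p above 0.5 N) or (x of straightedge in the frame of slab_q between -0.035 and 0.035 m and y of straightedge in the frame of slab_q between -0.013 and 0.013 m and z of straightedge in the frame of slab_q between 0.033 and 0.039 m and angle between the y axis of straightedge and the y axis of slab_q, either way round below 0.15 rad and angle between straightedge's own z axis and vertical below 0.035 rad and contact force between straightedge and slab_q above 0.5 N)) and contact force between the fingers and straightedge below 0.1 N and linear speed of straightedge below 0.02 m/s and angular speed of straightedge below 0.15 rad/s), for 0.2 s.
2. the fingertips press its left end (as seen from the robot) down and the right end rises (((((y of end_a in the frame of slab_p above 0 m and z of end_a in the frame of slab_p below 0.0325 m and z of end_b in the frame of slab_p above 0.038 m and y of the grasp point in the frame of straightedge above 0.045 m) or (y of end_b in the frame of slab_p above 0 m and z of end_b in the frame of slab_p below 0.0325 m and z of end_a in the frame of slab_p above 0.038 m and y of the grasp point in the frame of straightedge below -0.045 m)) and contact force between straightedge and slab_p above 0.5 N) or (((y of end_a in the frame of slab_q above 0 m and z of end_a in the frame of slab_q below 0.0325 m and z of end_b in the frame of slab_q above 0.038 m and y of the grasp point in the frame of straightedge above 0.045 m) or (y of end_b in the frame of slab_q above 0 m and z of end_b in the frame of slab_q below 0.0325 m and z of end_a in the frame of slab_q above 0.038 m and y of the grasp point in the frame of straightedge below -0.045 m)) and contact force between straightedge and slab_q above 0.5 N)) and contact force between the fingers and straightedge above 0.3 N), for 0.1 s.
3. the fingertips press its right end down and the left end rises (((((y of end_a in the frame of slab_p below 0 m and z of end_a in the frame of slab_p below 0.0325 m and z of end_b in the frame of slab_p above 0.038 m and y of the grasp point in the frame of straightedge above 0.045 m) or (y of end_b in the frame of slab_p below 0 m and z of end_b in the frame of slab_p below 0.0325 m and z of end_a in the frame of slab_p above 0.038 m and y of the grasp point in the frame of straightedge below -0.045 m)) and contact force between straightedge and slab_p above 0.5 N) or (((y of end_a in the frame of slab_q below 0 m and z of end_a in the frame of slab_q below 0.0325 m and z of end_b in the frame of slab_q above 0.038 m and y of the grasp point in the frame of straightedge above 0.045 m) or (y of end_b in the frame of slab_q below 0 m and z of end_b in the frame of slab_q below 0.0325 m and z of end_a in the frame of slab_q above 0.038 m and y of the grasp point in the frame of straightedge below -0.045 m)) and contact force between straightedge and slab_q above 0.5 N)) and contact force between the fingers and straightedge above 0.3 N), for 0.1 s.
At the end, for the whole second after the job is handed in: the straightedge lies released and at rest on the swollen slab (its underside 33 to 39 mm above the slab's origin): its middle within 13 mm of the slab's middle along the slab and 35 mm across it, lined up with the slab's long side within 0.15 rad, level within 0.035 rad (all of step 1); the robot touches nothing.
It fails at once if a mug, the jar, the ring or the disc is pushed more than 30 mm (distance of any of mug_up, mug_down, mug_grey, jar, tape, disc from where it was at the start of the episode above 0.03 m).
It fails at once if the straightedge is dropped or thrown: out of the fingers it moves faster than 0.5 m/s (a fall of about 12 mm) (contact force between the fingers and straightedge below 0.1 N and linear speed of straightedge above 0.5 m/s).
It also fails if it takes over 72 s, if anything falls off the work surface, if the arm or the gripper's body presses on something with over 40 N, if the wrist force passes 120 N, or if a joint passes its speed limit or range.

ROBOT

A 6-joint arm with a two-finger parallel gripper is mounted at the origin on the work surface. World frame = base frame: x ahead of the robot, y to its left, z up, the work surface at z = 0. Lengths are in m, angles in rad, forces in N, time in s.
With the tool pointing down it reaches from about 0.375 to 0.975 m from the base axis. Payload 3.8 kg.
Tool frame: the origin (TCP) lies midway between the tips of the shut fingers; the grasp point (between the pads) lies 19 mm behind it (bot.grip_point_offset is the z of the grasp point in the tool frame, in m); z points along the fingers, y is the line along which they close (so a half turn about z gives the same grasp; the last joint's range is limited). The gripper opens to 85 mm and grips with 20 to 120 N. Pads are 22 mm wide; open, the fingers measure 114 mm over their backs; the gripper's body (76 mm by 85 mm) begins 54 mm behind the grasp point. The pads swing forward as they close: fully open they stand 13 mm farther back than shut.
Start: joints at [1.303, 0.264, 1.604, -0, 1.274, -0.037], TCP at [0.154, 0.657, 0.231] pointing down, gripper open.
Joint ranges: [-2.63, 2.63], [-0.94, 2.18], [0.31, 2.57], [-1.31, 4.45], [0, 2.66], [-2.55, 2.55]. Speed limits (rad/s): [2.57, 2.57, 3.14, 3.14, 3.14, 3.14].

INTERFACE

Orientations are given as a rotation vector (axis times angle).
In Python, from workcell import sensors, optics, order, bot gives the robot as it stands.
- The arm moves only by the tool play_rows, never from a script. Its argument "commands" is a list of rows, each a list of 6 numbers: the shift along the tool's x, y, z in cm, then the turn, a rotation vector about the tool's x, y, z in rad. In form: [[dx, dy, dz, wx, wy, wz], ...]. A call has 1 to 5 rows; each row shifts and turns the commanded pose from where the row before left it, along the tool's axes as they then stand; what a row does not reach is not made up. A row lasts 1/12 s, in which the tool goes at most 41.7 mm and 7.16 degrees, less where a joint would pass 70% of its speed; a pose out of reach is approached as far as the arm can. A call with a gripper value outside its range is refused whole. "grip" is the closure, from 0 (fully open) to 1 (shut), set as the call begins (left out, the last holds). The fingers move at their own pace and stop on an object; "force" is the grip in N (left out, the last holds). Time passes only in rows, so rows that do not move let the fingers close. It gives the time, the measured TCP pose, the force, the opening and the grip force at its end, in the units of the state.
- sensors.read_state(): the state, without advancing time (a new reading comes with each control period).
- optics.read_camera(name): name is "scene" or "top"; returns the picture (384x512x3 uint8, red, green, blue); there is no depth.
- optics.camera_info(name): a dict with "mtx" (3x3 intrinsics, pixels), "k1" (the pictures are not rectified: a ray, as slopes to the right and down, at radius r is drawn at 1 + k1 r^2 times it, then the intrinsics apply), "R" (3x3) and "t" (3): a world point X has camera coordinates R X + t. Camera axes: x right, y down, z forward; pixel columns grow to the right and rows downward; lengths in m; the calibration is good to about 2 mm. A picture is of the moment at which its call begins. camera_info takes no time and is no camera call.
- order.finish_job(): hands the job in; it is judged then, once.
The state is a dict: "time": time; "q": joint angles; "joint_vel": joint speeds; "joint_torque": joint torques, N m; "tool_pos": TCP position; "tcp_rot": TCP orientation; "wrist_force": force on the tool from outside, world axes, zero at the start; "torque": the same for the moment, N m; "width": opening from 0.0 (shut) to 1.0 (fully open); "grip_force": force on a finger pad.
Only numpy, scipy, OpenCV 4.12 (cv2) and the standard library are available. Lean on these libraries where they do the work, as an engineer would, in place of code of your own. Each camera call takes 0.05 s, during which the arm holds its last target. There are 200 camera calls.

## Working session

There is one attempt and no reset: what is moved stays moved. The work goes in short steps, Python scripts to look and compute and a tool call to move; the robot and the scene stay as the last step left them, time stands still between calls to the robot, and variables do not carry over. Pictures are saved under pics/ and viewed, at most 10 in all, crops included, and the job is handed in when it is done.

Besides the shell and the picture viewer there is one more tool, called after "Call:" as name([rows], argument=value, ...), one row to a line, values as JSON. play_rows: Moves the arm, as the interface text tells. Its arguments: {"type":"object","properties":{"commands":{"type":"array","items":{"type":"array","items":{"type":"number"}}},"grip":{"type":"number"},"force":{"type":"number"}},"required":["commands"]}

```bash
ls; mkdir -p pics; python3 - <<'E'
from workcell import sensors, optics, order, bot
import cv2
print(sensors.read_state()); print(bot.grip_point_offset)
for n in ("scene","top"):
    im=optics.read_camera(n); cv2.imwrite(f"pics/{n}0.png",cv2.cvtColor(im,cv2.COLOR_RGB2BGR)); print(optics.camera_info(n))
E
```

```text
pics
{'time': 0.0, 'q': array([ 1.30307235e+00,  2.64736149e-01,  1.60540528e+00, -1.60873216e-06,
        1.27370996e+00, -3.68934741e-02]), 'joint_vel': array([ 0.00031208, -0.00022845, -0.00021878,  0.00066818, -0.00075214,
        0.00165612]), 'joint_torque': array([-8.15165322e-05, -5.15097892e+01, -3.67324662e+01,  2.14053603e-04,
        1.27285451e-02, -6.36932374e-07]), 'tool_pos': array([0.15423005, 0.65637333, 0.2299566 ]), 'tcp_rot': array([-0.361743  , -3.12035103,  0.00350694]), 'wrist_force': array([ 0.02162267, -0.38933897, -0.08779661]), 'torque': array([-0.01306453, -0.03839541,  0.00766531]), 'grip_force': 0.0, 'width': 0.9963461824920233}
-0.0187
{'mtx': array([[498.64364507,   0.        , 244.00446407],
       [  0.        , 498.64364507, 191.13675243],
       [  0.        ,   0.        ,   1.        ]]), 'k1': -0.21410116309269542, 'R': array([[ 0.71223474,  0.70193888, -0.00186412],
       [ 0.41535051, -0.42358065, -0.80502384],
       [-0.56586714,  0.57259169, -0.59323953]]), 't': array([-0.40844551, -0.11475597,  2.32923276])}
{'mtx': array([[439.69581071,   0.        , 250.85949018],
       [  0.        , 439.69581071, 191.58405894],
       [  0.        ,   0.        ,   1.        ]]), 'k1': -0.0007596536306645091, 'R': array([[ 1.32309550e-03, -9.99969943e-01, -7.63949215e-03],
       [-9.98475285e-01, -8.99456637e-04, -5.51932696e-02],
       [ 5.51847393e-02,  7.70087006e-03, -9.98446464e-01]]), 't': array([-0.00211313,  0.54353714,  1.7328158 ])}
```

View pics/scene0.png

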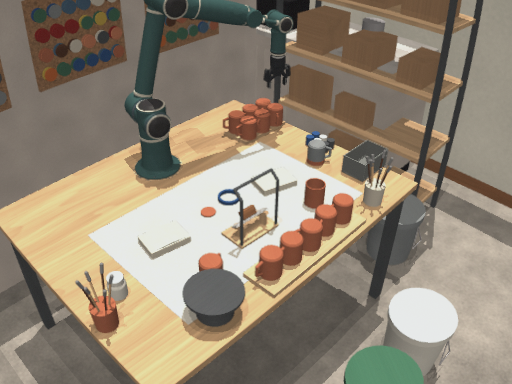

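View pics/top0.png

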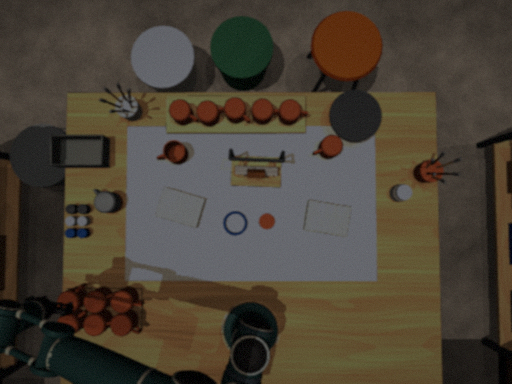

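The scene and top views show the slabs at top pixels (181,207) and (328,218), and the rack at (257,170) with the rod over it. The tape is at (235,223) and the disc at (267,221). Next I'll enlarge both views to get corners.

```bash
cat > h.py <<'E'
import numpy as np, cv2
from workcell import sensors, optics, order, bot
from scipy.spatial.transform import Rotation as Ro
def ray(n,uv):
    c=optics.camera_info(n); K=c['mtx']; d=((np.array(uv,float)-K[:2,2])/[K[0,0],K[1,1]])
    s=d.copy()
    for _ in range(20): s=d/(1+c['k1']*(s@s))
    R=c['R']; return -R.T@c['t'], R.T@np.r_[s,1]
def onz(n,uv,z):
    o,d=ray(n,uv); return o+d*(z-o[2])/d[2]
def proj(n,X):
    c=optics.camera_info(n); K=c['mtx']; p=c['R']@np.array(X,float)+c['t']; s=p[:2]/p[2]
    s=s*(1+c['k1']*(s@s)); return K[:2,:2]@s+K[:2,2]
def grab(n): return cv2.cvtColor(optics.read_camera(n),cv2.COLOR_RGB2BGR)
E
python3 - <<'E'
from h import *
t=cv2.imread('pics/top0.png'); s=cv2.imread('pics/scene0.png')
c=t[140:250,140:370]; c=cv2.resize(c,None,fx=3.4,fy=3.4,interpolation=cv2.INTER_CUBIC)
c=cv2.convertScaleAbs(c,alpha=1.7); cv2.imwrite('pics/topc.png',c)
c=s[150:270,120:340]; c=cv2.resize(c,None,fx=3.6,fy=3.6,interpolation=cv2.INTER_CUBIC)[:, :800]
cv2.imwrite('pics/scc.png',c)
E
```

```text
(no output)
```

View pics/topc.png

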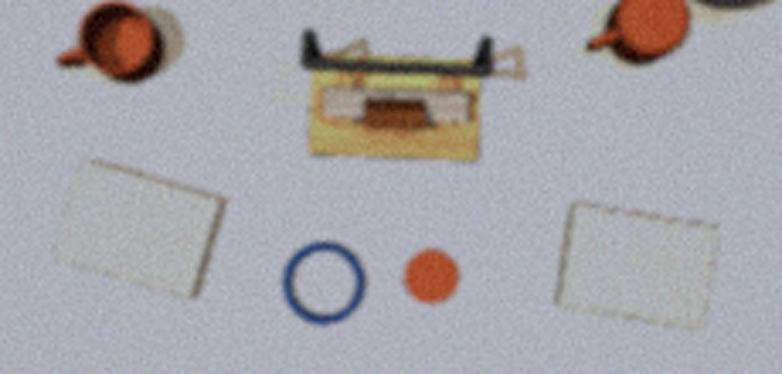

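View pics/scc.png

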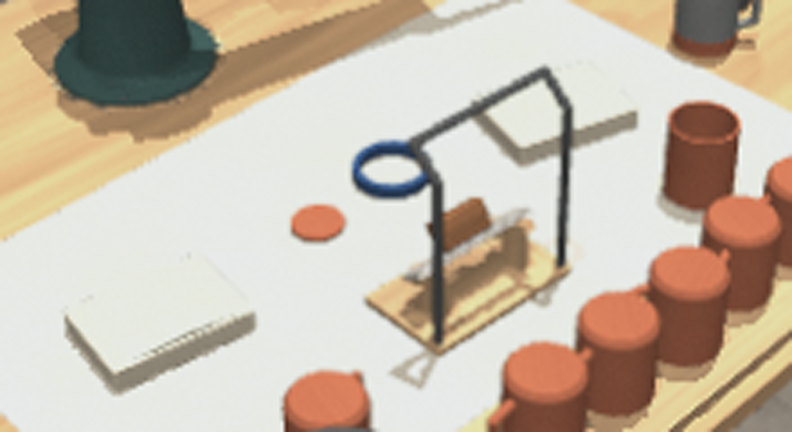

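The enlarged crops give slab corners: left slab (90,160),(226,200),(196,297),(54,262), right slab (574,203),(717,225),(703,327),(556,304), in topc pixels. The grip block is at about (398,113). The right slab shows a faint ridge line in the scene crop, so I suspect it is the swollen one.

```bash
python3 - <<'E'
from h import *
np.set_printoptions(precision=4,suppress=True)
t=cv2.imread('pics/top0.png'); s=cv2.imread('pics/scene0.png')
g=t.astype(float).mean(2)
for nm,cs in dict(L=[(90,160),(222,200),(193,297),(54,262)],R=[(574,203),(717,225),(703,327),(556,304)]).items():
    P=np.array([onz('top',np.array(c)/3.4+140-.35,.03) for c in cs])
    ctr=P.mean(0); ed=(P[0]-P[1])+(P[3]-P[2]); yaw=-np.arctan2(ed[0],ed[1])
    print(nm,ctr,yaw,[np.linalg.norm(P[i][:2]-P[i-1][:2]) for i in range(4)])
    yx=np.array([-np.sin(yaw),np.cos(yaw),0]); xx=np.array([np.cos(yaw),np.sin(yaw),0])
    for cam,im in (('top',t),('scene',s)):
        gi=im.astype(np.float32).mean(2)
        row=[]
        for yy in np.arange(-.07,.071,.01):
            row.append(np.mean([cv2.getRectSubPix(gi,(1,1),tuple(proj(cam,ctr+yx*yy+xx*a).tolist()))[0,0] for a in np.linspace(-.045,.045,19)]))
        print(cam,np.round(row,1))
# grip: brown mask in both views
def brown(im,x0,x1,y0,y1):
    h=cv2.cvtColor(im,cv2.COLOR_BGR2HSV)[y0:y1,x0:x1]
    m=((h[...,0]<14)&(h[...,1]>120)&(h[...,2]<(110 if im is t else 170))).astype(np.uint8)
    n,l,st,c=cv2.connectedComponentsWithStats(m); i=1+np.argmax(st[1:,4]); return c[i]+[x0,y0],st[i]
a,sa=brown(t,235,280,160,182); b,sb=brown(s,236,262,200,222); print(a,sa,b,sb)
o1,d1=ray('top',a);o2,d2=ray('scene',b)
k=np.linalg.lstsq(np.c_[d1,-d2],o2-o1,rcond=None)[0]; print(o1+k[0]*d1,o2+k[1]*d2)
# rack base front corners, rod ends
for c in [(308,156),(478,161)]: print('base',onz('top',np.array(c)/3.4+140-.35,.01))
for c in [(305,63),(490,71)]: print('rod',onz('top',np.array(c)/3.4+140-.35,.252))
E
```

```text
L [0.4809 0.2744 0.03  ] -0.2678093251215673 [np.float64(0.12501882044087492), np.float64(0.1606131734395022), np.float64(0.11682711741440312), np.float64(0.16628732249558326)]
top [104.5 103.4 103.6 103.3 103.6 103.5 103.3 103.2 103.6 103.4 104.2 103.9
 104.  103.5 103.9]
scene [204.6 208.  213.7 217.4 221.  222.4 209.3 188.6 167.3 145.1 195.8 228.3
 229.9 229.8 229.6]
R [ 0.4412 -0.301   0.03  ] -0.15275134671692822 [np.float64(0.11845337220321629), np.float64(0.16679267684572008), np.float64(0.11865522469493962), np.float64(0.17089915074586676)]
top [103.1 103.3 103.6 103.6 103.6 103.7 103.8 104.3 104.5 104.6 104.3 104.4
 104.4 104.1 103.8]
scene [229.2 229.9 229.7 229.4 229.1 228.6 228.5 228.3 228.2 228.7 228.8 229.2
 229.2 229.4 229.6]
[255.8837 173.7132] [ 11  10  20   9 129] [248.5755 211.3113] [  7   5  13  14 106]
[ 0.6081 -0.0212  0.0849] [ 0.6136 -0.0154  0.0854]
base [0.5679 0.0809 0.01  ]
base [ 0.5622 -0.1186  0.01  ]
rod [0.6458 0.071  0.252 ]
rod [ 0.6377 -0.1166  0.252 ]
```

Rack yaw is about -0.035, with the bar origin at about (0.6255,-0.0215,0.06). Next is a helper that turns a target pose into n identical tool-frame rows, to plan the pre-grasp.

```bash
cat >> h.py <<'E'
def Rtool(yaw,tilt):  # tool x=+y_s, y=+x_s, z=-z_s ; bar tilted back by tilt
    S=(Ro.from_euler('z',yaw)*Ro.from_euler('y',-tilt)).as_matrix()
    return np.c_[S[:,1],S[:,0],-S[:,2]], S
def rows(p1,R1,n,start=None):
    if start is None:
        st=sensors.read_state(); p0,R0=st['tool_pos'],Ro.from_rotvec(st['tcp_rot']).as_matrix()
    else: p0,R0=start
    w=Ro.from_matrix(R0.T@R1).as_rotvec()/n; W=Ro.from_rotvec(w).as_matrix()
    A=sum(np.linalg.matrix_power(W,k) for k in range(n))
    d=np.linalg.solve(A,R0.T@(np.array(p1)-p0))
    row=np.r_[np.round(d*100,2),np.round(w,3)]
    print(n,'rows',row.tolist(),'|d|mm',np.linalg.norm(d)*1e3,'deg',np.degrees(np.linalg.norm(w)))
    p,R=p0.copy(),R0.copy()
    for k in range(n):
        p=p+R@(row[:3]/100); R=R@Ro.from_rotvec(row[3:]).as_matrix()
        if k%5==4 or k==n-1: print('   ',np.round(p,3))
    return p,R
RK=-0.035; BO=np.array([.6255,-.0210,.060])
E
python3 - <<'E'
from h import *
R1,S=Rtool(RK,np.radians(35)); z=S[:,2]
rows(BO+z*.131,R1,22)
E
```

```text
22 rows [-3.74, -0.73, 0.37, -0.023, -0.019, 0.06] |d|mm 38.290510585645805 deg 3.867139261556003
    [0.317 0.559 0.216]
    [0.446 0.418 0.209]
    [0.528 0.246 0.2  ]
    [0.557 0.058 0.182]
    [ 0.554 -0.017  0.17 ]
```

Call:
play_rows([
  [-3.74,-0.73,0.37,-0.023,-0.019,0.06],
  [-3.74,-0.73,0.37,-0.023,-0.019,0.06],
  [-3.74,-0.73,0.37,-0.023,-0.019,0.06],
  [-3.74,-0.73,0.37,-0.023,-0.019,0.06],
  [-3.74,-0.73,0.37,-0.023,-0.019,0.06],
], grip=0.4)

```text
time: 0.52
tool_pos: [0.3189, 0.5581, 0.2164]
tcp_rot: [0.799, 2.922, 0.156]
wrist_force: [1.3, 0.7, 0.3]
width: 0.6
grip_force: 0.0
```

Call:
play_rows([
  [-3.74,-0.73,0.37,-0.023,-0.019,0.06],
  [-3.74,-0.73,0.37,-0.023,-0.019,0.06],
  [-3.74,-0.73,0.37,-0.023,-0.019,0.06],
  [-3.74,-0.73,0.37,-0.023,-0.019,0.06],
  [-3.74,-0.73,0.37,-0.023,-0.019,0.06],
])

```text
time: 0.93
tool_pos: [0.447, 0.4168, 0.2094]
tcp_rot: [1.186, 2.662, 0.299]
wrist_force: [0.6, -0.3, -0.1]
width: 0.601
grip_force: 0.0
```

Call:
play_rows([
  [-3.74,-0.73,0.37,-0.023,-0.019,0.06],
  [-3.74,-0.73,0.37,-0.023,-0.019,0.06],
  [-3.74,-0.73,0.37,-0.023,-0.019,0.06],
  [-3.74,-0.73,0.37,-0.023,-0.019,0.06],
  [-3.74,-0.73,0.37,-0.023,-0.019,0.06],
])

```text
time: 1.35
tool_pos: [0.5284, 0.2446, 0.2007]
tcp_rot: [1.52, 2.349, 0.426]
wrist_force: [-0.5, 0.5, 0.2]
width: 0.602
grip_force: 0.0
```

Call:
play_rows([
  [-3.74,-0.73,0.37,-0.023,-0.019,0.06],
  [-3.74,-0.73,0.37,-0.023,-0.019,0.06],
  [-3.74,-0.73,0.37,-0.023,-0.019,0.06],
  [-3.74,-0.73,0.37,-0.023,-0.019,0.06],
  [-3.74,-0.73,0.37,-0.023,-0.019,0.06],
])

```text
time: 1.77
tool_pos: [0.5571, 0.0571, 0.1822]
tcp_rot: [1.799, 1.994, 0.536]
wrist_force: [0.3, -0.2, 0.4]
width: 0.599
grip_force: 0.0
```

Call:
play_rows([
  [-3.74,-0.73,0.37,-0.023,-0.019,0.06],
  [-3.74,-0.73,0.37,-0.023,-0.019,0.06],
  [0,0,0,0,0,0],
  [0,0,0,0,0,0],
])

```text
time: 2.1
tool_pos: [0.5522, -0.0189, 0.169]
tcp_rot: [1.899, 1.843, 0.571]
wrist_force: [0.0, 0.3, -0.4]
width: 0.6
grip_force: 0.0
```

```bash
python3 - <<'E'
from h import *
s=sensors.read_state(); print(s['time'],s['tool_pos'],s['tcp_rot'],s['width'],s['q'],s['wrist_force'])
R1,S=Rtool(RK,np.radians(35)); z=S[:,2]
print(np.degrees(Ro.from_matrix(Ro.from_rotvec(s['tcp_rot']).as_matrix().T@R1).as_rotvec()))
print('err bar frame mm',S.T@(s['tool_pos']-BO)*1e3)
a=rows(BO+z*.131,R1,1)
t=grab('top'); sc=grab('scene')
c=cv2.resize(t[140:200,215:295],None,fx=5,fy=5,interpolation=cv2.INTER_CUBIC); c=cv2.convertScaleAbs(c,alpha=1.7)
d=cv2.resize(sc[150:250,210:290],None,fx=5,fy=5,interpolation=cv2.INTER_CUBIC)
o=np.zeros((500,800,3),np.uint8);o[:300,:400]=c;o[:500,400:]=d;cv2.imwrite('pics/pre.png',o)
E
```

```text
2.1 [ 0.55224921 -0.01890064  0.16895571] [1.89896016 1.84342131 0.57115498] 0.5997343112896317 [-0.10289078 -0.25947336  2.36916194  0.09010415  0.42922286 -0.14350668] [ 0.00526066  0.28707314 -0.38845647]
[-0.32296544  0.06509837  0.32567524]
err bar frame mm [  2.46746371  -0.46518048 131.28262231]
1 rows [0.05, -0.25, 0.03, -0.006, 0.001, 0.006] |d|mm 2.526785594058017 deg 0.4632589289372279
    [ 0.55  -0.018  0.167]
```

View pics/pre.png

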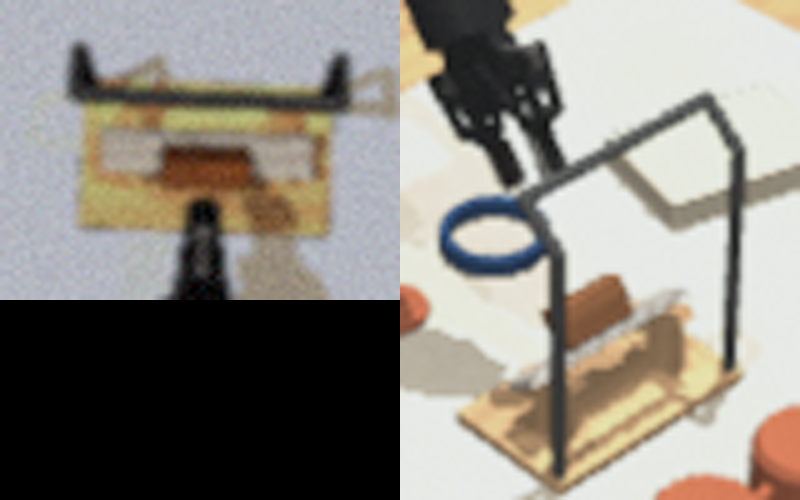

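The gripper is lined up with the grip block: tip at crop (203,205), grip centre at about (208,165). It needs a small shift of about 3 mm to -y, then I descend along the tool axis.

Call:
play_rows([
  [-0.3,-0.25,0,0,0,0],
  [0,0,3,0,0,0],
  [0,0,3,0,0,0],
  [0,0,2.5,0,0,0],
  [0,0,1.5,0,0,0],
])

```text
time: 2.62
tool_pos: [0.6092, -0.0196, 0.085]
tcp_rot: [1.892, 1.851, 0.574]
wrist_force: [0.4, -0.3, 0.4]
width: 0.6
grip_force: 0.0
```

Call:
play_rows([
  [0,0,1,0,0,0],
  [0,0,0.7,0,0,0],
  [0,0,0.3,0,0,0],
  [0,0,0,0,0,0],
])

```text
time: 2.95
tool_pos: [0.6204, -0.0208, 0.0702]
tcp_rot: [1.892, 1.849, 0.575]
wrist_force: [-0.6, -0.5, -0.1]
width: 0.602
grip_force: 0.0
```

Call:
play_rows([
  [0,0,0,0,0,0],
  [0,0,0,0,0,0],
  [0,0,0,0,0,0],
  [0,0,0,0,0,0],
  [0,0,0,0,0,0],
], grip=1, force=40)

```text
time: 3.37
tool_pos: [0.6199, -0.0216, 0.0712]
tcp_rot: [1.893, 1.847, 0.575]
wrist_force: [-6.6, 3.6, 5.7]
width: 0.271
grip_force: 40.1
```

Gripped: the opening reads 23 mm. Lifting out along its own z.

Call:
play_rows([
  [0,0,-0.5,0,0,0],
  [0,0,-1.5,0,0,0],
  [0,0,-3,0,0,0],
  [0,0,-3.5,0,0,0],
  [0,0,-3.5,0,0,0],
])

```text
time: 3.78
tool_pos: [0.5494, -0.0198, 0.1684]
tcp_rot: [1.896, 1.848, 0.571]
wrist_force: [0.2, 0.8, -0.7]
width: 0.274
grip_force: 39.8
```

Call:
play_rows([
  [0,0,-3,0,0,0],
  [0,0,-1,0,0,0],
  [0,0,0,0,0,0],
  [0,0,0,0,0,0],
])

```text
time: 4.12
tool_pos: [0.5287, -0.019, 0.202]
tcp_rot: [1.893, 1.846, 0.575]
wrist_force: [1.0, 0.2, -3.2]
width: 0.271
grip_force: 40.0
```

```bash
python3 - <<'E'
from h import *
s=sensors.read_state(); print(s['time'],s['tool_pos'],s['tcp_rot'],s['width'],s['grip_force'],s['wrist_force'],s['torque'])
R1,S=Rtool(-.153,0)
rows([.441,-.301,.20],R1,14)
E
```

```text
4.1167 [ 0.52874679 -0.019043    0.2020399 ] [1.89281209 1.84557625 0.57493862] 0.27142079118088586 39.99451696872711 [ 1.00238181  0.19705406 -3.20057351] [ 0.00692156  0.52133405 -0.01419104]
14 rows [-2.06, -0.44, -0.14, 0.043, -0.002, 0.009] |d|mm 21.121195139987314 deg 2.544425632239606
    [ 0.502 -0.121  0.197]
    [ 0.47  -0.221  0.196]
    [ 0.441 -0.301  0.199]
```

Call:
play_rows([
  [-2.06,-0.44,-0.14,0.043,-0.002,0.009],
  [-2.06,-0.44,-0.14,0.043,-0.002,0.009],
  [-2.06,-0.44,-0.14,0.043,-0.002,0.009],
  [-2.06,-0.44,-0.14,0.043,-0.002,0.009],
  [-2.06,-0.44,-0.14,0.043,-0.002,0.009],
])

```text
time: 4.53
tool_pos: [0.5008, -0.1215, 0.1937]
tcp_rot: [2.08, 1.933, 0.389]
wrist_force: [-0.0, 0.0, -1.2]
width: 0.273
grip_force: 39.9
```

Call:
play_rows([
  [-2.06,-0.44,-0.14,0.043,-0.002,0.009],
  [-2.06,-0.44,-0.14,0.043,-0.002,0.009],
  [-2.06,-0.44,-0.14,0.043,-0.002,0.009],
  [-2.06,-0.44,-0.14,0.043,-0.002,0.009],
  [-2.06,-0.44,-0.14,0.043,-0.002,0.009],
])

```text
time: 4.95
tool_pos: [0.4689, -0.2222, 0.1926]
tcp_rot: [2.256, 2.003, 0.187]
wrist_force: [0.7, -0.5, -2.0]
width: 0.273
grip_force: 39.9
```

Call:
play_rows([
  [-2.06,-0.44,-0.14,0.043,-0.002,0.009],
  [-2.06,-0.44,-0.14,0.043,-0.002,0.009],
  [-2.06,-0.44,-0.14,0.043,-0.002,0.009],
  [-2.06,-0.44,-0.14,0.043,-0.002,0.009],
])

```text
time: 5.28
tool_pos: [0.4404, -0.3016, 0.1952]
tcp_rot: [-2.381, -2.04, -0.009]
wrist_force: [0.4, -0.4, -2.6]
width: 0.273
grip_force: 39.9
```

Call:
play_rows([
  [0,0,3.5,0,0,0],
  [0,0,3.5,0,0,0],
  [0,0,3.5,0,0,0],
  [0,0,0,0,0,0],
  [0,0,0,0,0,0],
])

```text
time: 5.7
tool_pos: [0.439, -0.2981, 0.0889]
tcp_rot: [-2.377, -2.038, -0.01]
wrist_force: [-0.2, -1.3, -2.0]
width: 0.274
grip_force: 40.2
```

```bash
python3 - <<'E'
from h import *
s=sensors.read_state(); print(s['time'],s['tool_pos'],s['tcp_rot'],s['width'],s['grip_force'],s['wrist_force'],s['torque'])
R1,S=Rtool(-.153,0)
print(np.degrees(Ro.from_matrix(Ro.from_rotvec(s['tcp_rot']).as_matrix().T@R1).as_rotvec()))
t=grab('top'); sc=grab('scene')
c=cv2.resize(t[190:250,290:370],None,fx=5,fy=5,interpolation=cv2.INTER_CUBIC); c=cv2.convertScaleAbs(c,alpha=1.8)
d=cv2.resize(sc[190:270,125:205],None,fx=5,fy=5,interpolation=cv2.INTER_CUBIC)
o=np.zeros((400,800,3),np.uint8);o[:300,:400]=c;o[:400,400:]=d;cv2.imwrite('pics/overR.png',o)
E
```

```text
5.7 [ 0.43898127 -0.29809469  0.08893245] [-2.37709445 -2.03818865 -0.00952757] 0.27351948419121674 40.23117005825043 [-0.19218546 -1.328456   -2.00556172] [ 0.05655072 -0.00489245 -0.01724829]
[-0.22176514 -0.649517   -0.01228647]
```

View pics/overR.png

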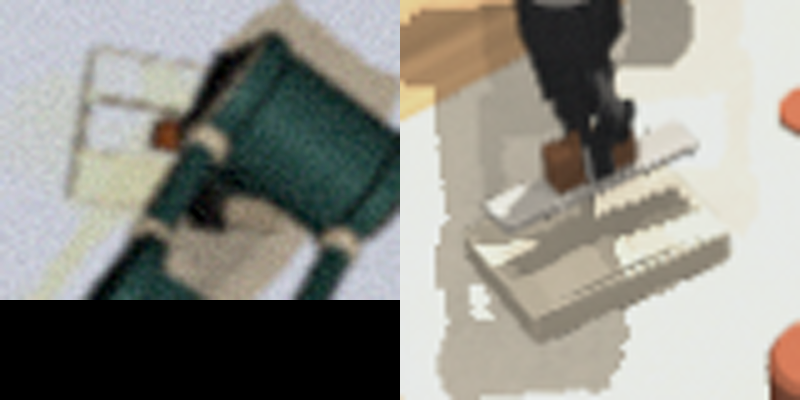

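The scene crop shows the bar level over the slab: its front lower edge runs (503,228)–(697,152), and the slab's top front edge (533,320)–(730,243). I'll compare the midpoints along the slab.

```bash
python3 - <<'E'
from h import *
np.set_printoptions(precision=4,suppress=True)
f=lambda u,v:np.array([125+(u-400)/5-.4,190+v/5-.4])
s=sensors.read_state(); zb=s['tool_pos'][2]-.012
a,b=[onz('scene',f(*c),zb) for c in [(503,228),(697,152)]]
c,d=[onz('scene',f(*q),.03) for q in [(533,320),(730,240)]]
print(a,b,c,d)
S=Rtool(-.153,0)[1]
print('bar mid',S.T@((a+b)/2-s['tool_pos']),np.linalg.norm(a-b),-np.arctan2(*(b-a)[:2]))
print('slab mid vs tcp',S.T@((c+d)/2-s['tool_pos']),np.linalg.norm(c-d),-np.arctan2(*(d-c)[:2]))
E
```

```text
[ 0.4379 -0.38    0.082 ] [ 0.4726 -0.222   0.082 ] [ 0.4841 -0.3949  0.03  ] [ 0.5199 -0.2342  0.03  ]
bar mid [ 0.0126  0.0016 -0.012 ] 0.16170581025811848 -0.21635724648471488
slab mid vs tcp [ 0.0609 -0.0046 -0.064 ] 0.16464921091152987 -0.2192725255447201
```

Call:
play_rows([
  [-0.4,0,0,0,0.011,0],
  [0,0,1,0,0,0],
  [0,0,1,0,0,0],
  [0,0,0,0,0,0],
  [0,0,0,0,0,0],
])

```text
time: 6.22
tool_pos: [0.4404, -0.3031, 0.0729]
tcp_rot: [-2.378, -2.039, -0.025]
wrist_force: [-0.3, 0.6, -2.8]
width: 0.276
grip_force: 40.3
```

Call:
play_rows([
  [0,0,0,0,0,0],
  [0,0,0,0,0,0],
  [0,0,0,0,0,0],
])

```text
time: 6.47
tool_pos: [0.4415, -0.3038, 0.074]
tcp_rot: [-2.379, -2.041, -0.026]
wrist_force: [-0.1, 0.2, -2.6]
width: 0.273
grip_force: 40.3
```

I turned that small correction the wrong way, so I'll fix it while descending to just above contact.

Call:
play_rows([
  [0,0,0,-0.004,-0.022,0],
  [0,0,0.8,0,0,0],
  [0,0,0.6,0,0,0],
  [0,0,0.4,0,0,0],
  [0,0,0,0,0,0],
])

```text
time: 6.88
tool_pos: [0.4402, -0.3028, 0.0539]
tcp_rot: [2.38, 2.041, 0.003]
wrist_force: [-0.5, 0.9, -2.4]
width: 0.275
grip_force: 40.4
```

Call:
play_rows([
  [0,0,0.2,0,0,0],
  [0,0,0.2,0,0,0],
  [0,0,0,0,0,0],
  [0,0,0,0,0,0],
  [0,0,0,0,0,0],
])

```text
time: 7.3
tool_pos: [0.4415, -0.304, 0.0518]
tcp_rot: [2.377, 2.038, 0.004]
wrist_force: [-0.3, -0.2, -1.6]
width: 0.275
grip_force: 40.4
```

```bash
python3 - <<'E'
from h import *
s=sensors.read_state(); print(s['time'],s['tool_pos'],s['wrist_force'],s['torque'])
R1,S=Rtool(-.153,0)
print(np.degrees(Ro.from_matrix(Ro.from_rotvec(s['tcp_rot']).as_matrix().T@R1).as_rotvec()))
E
```

```text
7.3 [ 0.44149624 -0.30396608  0.05177689] [-0.25722784 -0.24440849 -1.60422683] [ 0.0170576   0.01038308 -0.03461893]
[ 0.52308379  0.26044179 -0.01315094]
```

Call:
play_rows([
  [0,0,0.15,0.005,0,0],
  [0,0,0.15,0,0,0],
  [0,0,0,0,0,0],
  [0,0,0,0,0,0],
])

```text
time: 7.63
tool_pos: [0.4413, -0.3038, 0.0485]
tcp_rot: [2.381, 2.041, -0.001]
wrist_force: [0.1, -0.0, -3.2]
width: 0.275
grip_force: 40.4
```

Call:
play_rows([
  [0,0,0.15,0,0,0],
  [0,0,0,0,0,0],
  [0,0,0,0,0,0],
])

```text
time: 7.88
tool_pos: [0.4416, -0.304, 0.0475]
tcp_rot: [2.38, 2.041, -0.001]
wrist_force: [-0.5, 0.5, 1.4]
width: 0.274
grip_force: 40.6
```

Call:
play_rows([
  [0,0,0.07,0,0,0],
  [0,0,0,0,0,0],
  [0,0,0,0,0,0],
])

```text
time: 8.13
tool_pos: [0.4416, -0.3041, 0.0475]
tcp_rot: [2.38, 2.041, -0.001]
wrist_force: [-2.5, 1.7, 5.5]
width: 0.272
grip_force: 41.5
```

```bash
python3 - <<'E'
from h import *
s=sensors.read_state(); print(s['time'],s['tool_pos'],s['wrist_force'],s['torque'])
sc=grab('scene')
cv2.imwrite('pics/placedR.png',cv2.resize(sc[190:270,125:205],None,fx=7,fy=7,interpolation=cv2.INTER_CUBIC))
E
```

```text
8.1333 [ 0.44163044 -0.30406576  0.04745307] [-2.5057722   1.68206457  5.53934163] [ 0.37651842  0.52607356 -0.01577516]
```

View pics/placedR.png

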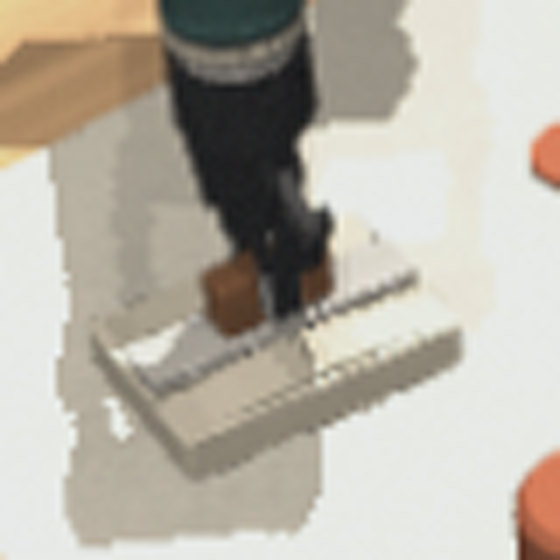

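The bar is down on the slab: front lower edge (165,395)–(415,287), slab top front edge (188,450)–(461,335). I'll check centring before letting go.

```bash
python3 - <<'E'
from h import *
np.set_printoptions(precision=4,suppress=True)
f=lambda u,v:np.array([125+u/7-.43,190+v/7-.43])
s=sensors.read_state(); S=Rtool(-.153,0)[1]
for q,z in (([(165,395),(415,287)],.035),([(188,450),(461,335)],.03)):
    a,b=[onz('scene',f(*c),z) for c in q]
    print(S.T@((a+b)/2-s['tool_pos']),np.linalg.norm(a-b),-np.arctan2(*(b-a)[:2]))
print(S.T@(np.array([.4412,-.301,.03])-s['tool_pos']))
E
```

```text
[ 0.0197  0.0019 -0.0124] 0.15383644124950252 -0.17924235713206949
[ 0.0615 -0.0012 -0.0174] 0.16444208477224978 -0.20147973368204314
[-0.0009  0.0029 -0.0174]
```

Centred within about 3 mm. Releasing.

Call:
play_rows([
  [0,0,-0.05,0,0,0],
  [0,0,0,0,0,0],
], force=20)

```text
time: 8.35
tool_pos: [0.4416, -0.304, 0.0475]
tcp_rot: [2.38, 2.041, -0.001]
wrist_force: [-0.8, 0.3, 3.7]
width: 0.277
grip_force: 41.3
```

Call:
play_rows([
  [0,0,0,0,0,0],
  [0,0,0,0,0,0],
  [0,0,0,0,0,0],
  [0,0,0,0,0,0],
], grip=0.45)

```text
time: 8.68
tool_pos: [0.4414, -0.3038, 0.0467]
tcp_rot: [2.381, 2.041, -0.001]
wrist_force: [-0.1, -0.7, -0.5]
width: 0.547
grip_force: 0.0
```

Call:
play_rows([
  [0,0,-1,0,0,0],
  [0,0,-2,0,0,0],
  [0,0,-3,0,0,0],
  [0,0,-1,0,0,0],
  [0,0,0,0,0,0],
])

```text
time: 9.1
tool_pos: [0.4438, -0.3054, 0.1211]
tcp_rot: [2.375, 2.036, 0.001]
wrist_force: [1.0, -0.4, -0.6]
width: 0.554
grip_force: 0.0
```

Call:
play_rows([
  [0,0,0,0,0,0],
  [0,0,0,0,0,0],
  [0,0,0,0,0,0],
  [0,0,0,0,0,0],
  [0,0,0,0,0,0],
], grip=1)

```text
time: 9.52
tool_pos: [0.4404, -0.3029, 0.1156]
tcp_rot: [2.382, 2.043, -0.002]
wrist_force: [0.3, 1.3, 0.4]
width: 0.001
grip_force: 0.0
```

```bash
python3 - <<'E'
from h import *
s=sensors.read_state(); print(s['time'],s['tool_pos'],s['wrist_force'],s['width'])
R1,S=Rtool(-.153,0)
print(np.degrees(Ro.from_matrix(Ro.from_rotvec(s['tcp_rot']).as_matrix().T@R1).as_rotvec()))
sc=grab('scene')
cv2.imwrite('pics/relR.png',cv2.resize(sc[190:270,125:205],None,fx=7,fy=7,interpolation=cv2.INTER_CUBIC))
E
```

```text
9.5167 [ 0.44043082 -0.30291467  0.11557805] [0.34573209 1.28769666 0.38312871] 0.0010408740208885875
[ 0.09756609  0.18539188 -0.00886159]
```

View pics/relR.png

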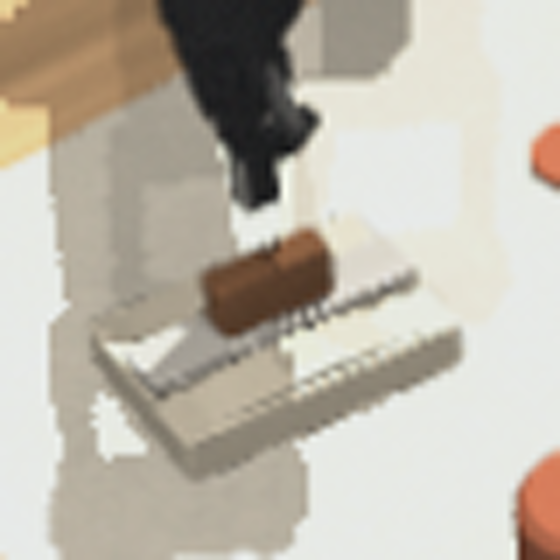

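The bar lies level at the same place, and the fingers are shut above it. Now pressing the left end, at tool +x 66 mm.

Call:
play_rows([
  [3.3,0,0,0,0,0],
  [3.3,0,0,0,0,0],
  [0,0,3,0,0,0],
  [0,0,2.5,0,0,0],
  [0,0,0,0,0,0],
])

```text
time: 9.98
tool_pos: [0.4477, -0.2356, 0.0568]
tcp_rot: [-2.381, -2.044, 0.006]
wrist_force: [-1.1, 0.8, -0.7]
width: -0.0
grip_force: 0.0
```

Call:
play_rows([
  [0,0,0.6,0,0,0],
  [0,0,0.3,0,0,0],
  [0,0,0,0,0,0],
  [0,0,0,0,0,0],
])

```text
time: 10.32
tool_pos: [0.4522, -0.2394, 0.0536]
tcp_rot: [2.38, 2.039, -0.0]
wrist_force: [-0.3, -0.5, -0.2]
width: -0.0
grip_force: 0.0
```

Call:
play_rows([
  [0,0,0.5,0,0,0],
  [0,0,0.3,0,0,0],
  [0,0,0,0,0,0],
  [0,0,0,0,0,0],
])

```text
time: 10.65
tool_pos: [0.4512, -0.2386, 0.0445]
tcp_rot: [2.381, 2.041, -0.002]
wrist_force: [-0.4, -0.4, 0.1]
width: 0.003
grip_force: 0.0
```

Call:
play_rows([
  [0,0,0.15,0,0,0],
  [0,0,0.15,0,0,0],
  [0,0,0.15,0,0,0],
  [0,0,0,0,0,0],
  [0,0,0,0,0,0],
])

```text
time: 11.07
tool_pos: [0.4515, -0.2386, 0.0401]
tcp_rot: [2.381, 2.041, -0.001]
wrist_force: [-0.1, 0.7, 0.3]
width: 0.001
grip_force: 0.4
```

Call:
play_rows([
  [0,0,0.1,0,0,0],
  [0,0,0.1,0,0,0],
  [0,0,0,0,0,0],
  [0,0,0,0,0,0],
])

```text
time: 11.4
tool_pos: [0.4517, -0.2387, 0.0395]
tcp_rot: [2.381, 2.041, -0.001]
wrist_force: [-4.2, 3.2, 9.9]
width: 0.001
grip_force: 5.3
```

Call:
play_rows([
  [0,0,-0.05,0,0,0],
  [0,0,0,0,0,0],
  [0,0,0,0,0,0],
])

```text
time: 11.65
tool_pos: [0.4517, -0.2387, 0.0396]
tcp_rot: [2.38, 2.041, -0.001]
wrist_force: [-2.4, 2.4, 7.2]
width: 0.0
grip_force: 3.6
```

```bash
python3 - <<'E'
from h import *
s=sensors.read_state(); print(s['time'],s['tool_pos'],s['wrist_force'],s['width'])
sc=grab('scene')
cv2.imwrite('pics/pressL.png',cv2.resize(sc[190:270,125:205],None,fx=7,fy=7,interpolation=cv2.INTER_CUBIC))
E
```

```text
11.65 [ 0.4516878  -0.23870419  0.03957033] [-2.43444383  2.42540206  7.21464902] 0.0004532349434032326
```

View pics/pressL.png

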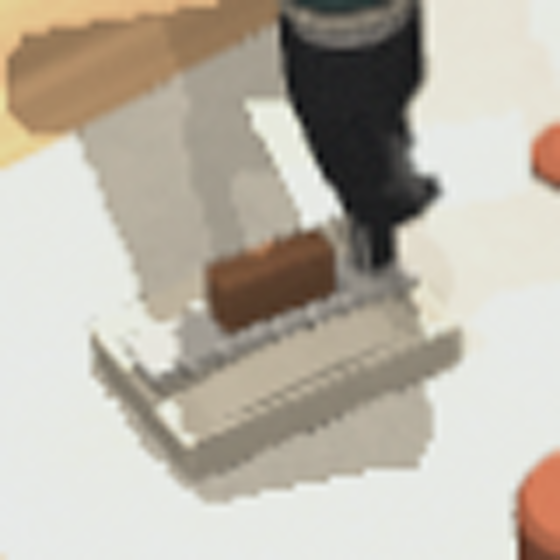

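Left press: the far (right) end has lifted, from about (165,395) to (165,385), and the tip travelled from about 43 to 39.6 mm. So this slab is swollen. Easing off slowly and going to the right end.

Call:
play_rows([
  [0,0,-0.12,0,0,0],
  [0,0,-0.12,0,0,0],
  [0,0,-0.12,0,0,0],
  [0,0,-0.12,0,0,0],
  [0,0,-0.12,0,0,0],
])

```text
time: 12.12
tool_pos: [0.4513, -0.2386, 0.0445]
tcp_rot: [2.381, 2.041, -0.001]
wrist_force: [-0.8, -0.3, 0.3]
width: -0.004
grip_force: 0.0
```

Call:
play_rows([
  [0,0,-0.5,0,0,0],
  [0,0,-2.5,0,0,0],
  [0,0,-3,0,0,0],
  [0,0,0,0,0,0],
  [0,0,0,0,0,0],
])

```text
time: 12.53
tool_pos: [0.4531, -0.2394, 0.1071]
tcp_rot: [2.377, 2.038, 0.001]
wrist_force: [-0.5, 0.2, -0.4]
width: 0.003
grip_force: 0.0
```

Call:
play_rows([
  [-3.2,0,0,0,0,0],
  [-3.4,0,0,0,0,0],
  [-3.4,0,0,0,0,0],
  [-3.1,0,0,0,0,0],
  [0,0,0,0,0,0],
])

```text
time: 12.95
tool_pos: [0.4303, -0.3723, 0.1046]
tcp_rot: [2.382, 2.037, -0.004]
wrist_force: [0.4, -0.3, 0.3]
width: 0.002
grip_force: 0.0
```

Call:
play_rows([
  [0,0,2.5,0,0,0],
  [0,0,2,0,0,0],
  [0,0,1,0,0,0],
  [0,0,0,0,0,0],
  [0,0,0,0,0,0],
])

```text
time: 13.37
tool_pos: [0.4307, -0.3669, 0.049]
tcp_rot: [2.382, 2.044, -0.002]
wrist_force: [0.3, -0.9, 1.1]
width: 0.0
grip_force: 0.0
```

```bash
python3 - <<'E'
from h import *
s=sensors.read_state(); print(s['time'],s['tool_pos'],s['wrist_force'],s['width'])
R1,S=Rtool(-.153,0)
print(S.T@(s['tool_pos']-[.4416,-.3041,0]))
print(np.degrees(Ro.from_matrix(Ro.from_rotvec(s['tcp_rot']).as_matrix().T@R1).as_rotvec()))
E
```

```text
13.3667 [ 0.43066761 -0.3668645   0.04901632] [ 0.25528585 -0.93398028  1.07357479] 0.00011697697186920471
[-0.00123913 -0.06369744  0.04901632]
[0.07682617 0.15033485 0.01050152]
```

Call:
play_rows([
  [0,0,0.3,0,0,0],
  [0,0,0.2,0,0,0],
  [0,0,0,0,0,0],
  [0,0,0,0,0,0],
])

```text
time: 13.7
tool_pos: [0.432, -0.3683, 0.046]
tcp_rot: [2.379, 2.041, -0.001]
wrist_force: [0.4, -0.3, 0.5]
width: -0.002
grip_force: 0.0
```

Call:
play_rows([
  [0,0,0.15,0,0,0],
  [0,0,0.15,0,0,0],
  [0,0,0.15,0,0,0],
  [0,0,0,0,0,0],
  [0,0,0,0,0,0],
])

```text
time: 14.12
tool_pos: [0.4315, -0.3682, 0.0407]
tcp_rot: [2.381, 2.041, -0.001]
wrist_force: [0.0, -0.0, 0.3]
width: -0.001
grip_force: 0.3
```

Call:
play_rows([
  [0,0,0.1,0,0,0],
  [0,0,0.05,0,0,0],
  [0,0,0,0,0,0],
  [0,0,0,0,0,0],
])

```text
time: 14.45
tool_pos: [0.4317, -0.3684, 0.0397]
tcp_rot: [2.38, 2.041, -0.001]
wrist_force: [-1.0, 0.3, 4.8]
width: -0.004
grip_force: 2.3
```

The right end also rocked down: it stops at 39.7 mm with 4.8 N. I'll hold a moment, then ease off and back away.

Call:
play_rows([
  [0,0,0.03,0,0,0],
  [0,0,0,0,0,0],
  [0,0,0,0,0,0],
])

```text
time: 14.7
tool_pos: [0.4317, -0.3684, 0.0396]
tcp_rot: [2.38, 2.041, -0.001]
wrist_force: [-1.3, 0.6, 6.9]
width: 0.002
grip_force: 3.3
```

```bash
python3 - <<'E'
from h import *
s=sensors.read_state(); print(s['time'],s['tool_pos'],s['wrist_force'])
cv2.imwrite('pics/pressR.png',grab('scene'))
E
```

```text
14.7 [ 0.43165873 -0.36836993  0.0396353 ] [-1.32437265  0.60475722  6.86137311]
```

Call:
play_rows([
  [0,0,-0.12,0,0,0],
  [0,0,-0.12,0,0,0],
  [0,0,-0.12,0,0,0],
  [0,0,-0.12,0,0,0],
  [0,0,-0.12,0,0,0],
])

```text
time: 15.17
tool_pos: [0.4312, -0.3678, 0.0446]
tcp_rot: [2.381, 2.042, -0.001]
wrist_force: [-0.5, -0.9, 0.1]
width: -0.003
grip_force: 0.0
```

Call:
play_rows([
  [0,0,-0.5,0,0,0],
  [0,0,-3,0,0,0],
  [0,0,-4,0,0,0],
  [0,0,-4,0,0,0],
  [0,0,-2,0,0,0],
])

```text
time: 15.58
tool_pos: [0.4328, -0.369, 0.1854]
tcp_rot: [2.375, 2.037, -0.0]
wrist_force: [1.1, -0.2, -0.3]
width: -0.001
grip_force: 0.0
```

Call:
play_rows([
  [0,0,0,0,0,0],
  [0,0,0,0,0,0],
  [0,0,0,0,0,0],
  [0,0,0,0,0,0],
])

```text
time: 15.92
tool_pos: [0.4299, -0.3664, 0.1778]
tcp_rot: [2.383, 2.044, -0.002]
wrist_force: [-0.0, -0.6, -0.4]
width: -0.001
grip_force: 0.0
```

```bash
python3 - <<'E'
from h import *
s=sensors.read_state(); print(s['time'],s['tool_pos'],s['wrist_force'])
a=cv2.imread('pics/pressR.png'); b=grab('scene')
z=lambda i:cv2.resize(i[195:265,130:200],(399,420),interpolation=cv2.INTER_CUBIC)
cv2.imwrite('pics/final.png',np.hstack([z(a),z(b)]))
E
```

```text
15.9167 [ 0.42992467 -0.3663635   0.17779299] [-0.04287    -0.60627694 -0.41156169]
```

View pics/final.png

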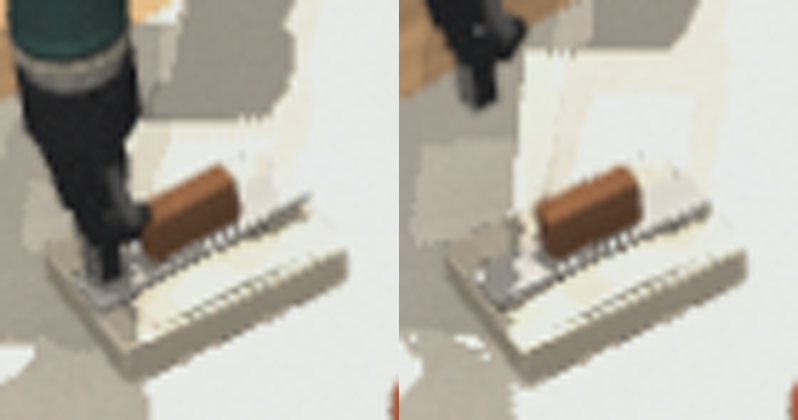

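The left half of the picture (right end pressed) shows the far end lifted, at (308,197). In the right half the bar is level again and centred, and the gripper is clear. Handing in.

```bash
python3 -c "
from workcell import order
print(order.finish_job())"
```

```text
the job is handed in; nothing more can be done
None
```

The slab on the robot's right is the swollen one: the straightedge rocked both ways on it, and I left it lying level and centred there. The job is handed in, but the hand-in call gave no verdict.

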